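Touch a probe to a coupon balanced on a domed anvil

TASK

Set the round brass-coloured coupon, red spot up, centrally on the rubber dome of the anvil so that it balances there level by itself. Then take the blue spring-tipped probe out of its grey holder and, keeping it upright, rest its tip on the red spot and press lightly until the plunger is about half way in. The program finishes while the gripper still holds the probe there, pressing: do not put it down or let go; leave the bottles and the beaker where they stand.

Things in the scene. Friction and masses are not known exactly. Their poses are not given: they have to be found in the camera images.
- coupon: loose brass-coloured metal disc, 50 mm in diameter, 16 mm thick, about 0.1 kg, lying flat on the bench; two dark grooves round its edge; origin at the centre of its underside, z up
- coupon_spot (a point): centre of the coupon's top face, 16 mm above its underside: middle of a red dot 10 mm across inside a thin dark ring 22 mm across
- anvil: fixed anvil, 75 mm high: a dull blue-green rubber half-ball of 50 mm radius (its centre 25 mm above the bench) rising from a round metal foot 106 mm across and 25 mm high; origin at the centre of its underside
- dome_top (a point): apex of the anvil's dome, 75 mm above the bench; a coupon set down off-centre tips by roughly 1 to 1.4 degrees per mm, and slides off if far out
- holder: grey block fixed to the bench, 52 x 52 mm, 56 mm high (dark foot plate 64 mm square), with a vertical through hole 17 mm wide in which the probe stands; origin at the centre of its underside; x and y along its sides
- probe: loose hand probe, about 0.1 kg, standing upright in the holder, its shoulder on the holder's top: blue flat-sided grip 20 x 20 mm from 36 to 86 mm above the origin with a black cap to 92 mm; below it a round steel barrel 14 mm across and 36 mm long, yellow band at its lower end; origin at the centre of the barrel's lower end, z along the probe up to the grip, x and y square to the grip's flats. It must be raised 50 mm for the tip to leave the holder
- probe_grip (a point): centre of the probe's blue grip, 63 mm above the origin and 77 mm above the tip (free plunger)
- probe_tip (a point): rounded lower end (6 mm across) of the white spring plunger, 14 mm below the probe's origin when free; moves with the plunger
- plunger (a joint): how far the probe's plunger is pushed in, m: 0 free, 0.010 fully in (hard stop); the spring needs about 0.6 N to start and 300 N/m more, so about 2 N half way (0.005)
- retort_stand: fixed retort stand, an obstacle: base plate about 180 x 240 mm and 10 mm high; rod to 490 mm height, 105 mm farther from the robot than the origin; its clamp points back towards the robot along the line of the rod, 250 to 270 mm above the bench, ending about 120 mm nearer the robot than the origin. Origin on the bench at the middle of the stand
- std_3: bystander: white sample bottle with white cap, 48 mm across, 106 mm high
- blank_1: bystander: larger white sample bottle with white cap, 58 mm across, 126 mm high
- amber_1: bystander: brown bottle with black cap, 42 mm across, 90 mm high
- amber_2: bystander: brown bottle with black cap, 52 mm across, 114 mm high
- beaker_250: bystander: clear glass beaker, 71 mm across, 95 mm high

How it is judged:
By the outcome, as a careful person would: the job done as asked, in the order asked, and still so for the second after the job is handed in, while the arm keeps its last pose, push and grip.
It also fails if it takes over 72 s, if anything falls off the work surface, if the arm or the gripper's body presses on something with over 40 N, if the wrist force passes 120 N, or if a joint passes its speed limit or range.

ROBOT

A 6-joint arm with a two-finger parallel gripper is mounted at the origin on the work surface; the furniture and walls round the work are solid. World frame = base frame: x ahead of the robot, y to its left, z up, the work surface at z = 0. Lengths are in m, angles in rad, forces in N, time in s.
With the tool pointing down it reaches from about 0.35 to 0.975 m from the base axis. Payload 4.9 kg.
Tool frame: the origin (TCP) lies at the very end of the fingers, on their centre line; the grasp point (between the pads) lies 19 mm behind it; z points along the fingers, x is the direction in which the jaws open and shut, and the axes are right-handed (so a half turn about z gives the same grasp; the last joint's range is limited). The gripper opens to 85 mm and grips with 20 to 120 N. Pads are 22 mm wide; open, the fingers measure 114 mm over their backs; the gripper's body (76 mm by 85 mm) begins 54 mm behind the grasp point. The pads swing forward as they close: fully open they stand 13 mm farther back than shut.
Start: joints at [-1.309, 0.053, 1.613, -0, 1.476, -0.119], TCP at [0.232, -0.58, 0.231] pointing down, gripper open.
Joint ranges: [-3.01, 3.01], [-1.01, 2.22], [0.06, 2.58], [-1.02, 4.17], [0.09, 2.62], [-3.14, 3.14]. Speed limits (rad/s): [2.57, 2.57, 3.14, 3.14, 3.14, 3.14].

INTERFACE

Orientations are given as a rotation vector (axis times angle).
In Python, from station import ctrl gives the robot as it stands.
- The arm moves only by the shell command python3 -m handwheel 'ROWS' [OPENING] [FORCE]. ROWS is a JSON object of lists of equal length, an entry for each row: "offset": the shift along the world's x, y, z in units of 40 mm (1.0 is 40 mm), a list of three; "roll": the turn about the world's z in units of 6 degrees (1.0 is 6 degrees). A call has exactly 10 rows; each row is the pose to reach, as a shift and turn from the pose commanded when the call began; what a row does not reach only later rows make up. A row lasts 1/10 s, in which the tool goes at most 50 mm and 8.59 degrees, less where a joint would pass 70% of its speed; a pose out of reach is approached as far as the arm can. A call with a gripper value outside its range is refused whole. OPENING is the finger opening in mm, from 0 to 85.4, set as the call begins (- or left out, the last holds). The fingers move at their own pace and stop on an object; FORCE is the grip in N (left out, the last holds). Time passes only in rows, so rows that repeat a pose let the fingers close, or fill a call up. It gives the time, the measured TCP pose, the force and the opening at its end, in the units of the state.
- ctrl.get_obs(): the state, without advancing time (a new reading comes with each control period).
- ctrl.get_image(name): name is "side" or "top" or "wrist"; returns a dict with "img" (400x640x3 uint8, red, green, blue), "fx", "fy", "cx", "cy" (pixels), "k1" (the pictures are not rectified: a ray, as slopes to the right and down, at radius r is drawn at 1 + k1 r^2 times it, then the intrinsics apply), "T" (4x4, takes a point from camera to world coordinates). Camera axes: x right, y down, z forward; pixel columns grow to the right and rows downward; lengths in m; the calibration is good to about 2 mm. A picture is of the moment at which its call begins. There is no depth.
- ctrl.finish_job(): hands the job in, once; it reports no verdict.
The state is a dict: "t": time; "q": joint angles; "dq": joint speeds; "effort": joint torques, N m; "tool_pos": TCP position; "tool_rot": TCP orientation; "contact_force": force on the tool from outside, world axes, zero at the start; "wrist_torque": the same for the moment, N m; "opening": finger opening in m.
Only numpy, scipy, OpenCV 4.12 (cv2) and the standard library are available. Lean on these libraries where they do the work, as an engineer would, in place of code of your own. Each camera call takes 0.05 s, during which the arm holds its last target.

## Working session

There is one attempt and no reset: what is moved stays moved. The work goes in short steps, Python scripts to look and compute and a shell command to move; the robot and the scene stay as the last step left them, time stands still between calls to the robot, and variables do not carry over. Pictures are saved under pics/ and viewed, and the job is handed in when it is done.

```bash
ls; mkdir -p pics; cat > h.py <<'E'
import numpy as np, cv2
from station import ctrl
def snap(n,f):
    d=ctrl.get_image(n); cv2.imwrite('pics/'+f+'.png',d['img'][:,:,::-1]); np.save('pics/'+f+'.npy',d,allow_pickle=True); return d
def load(f): return np.load('pics/'+f+'.npy',allow_pickle=True).item()
def ray(d,u,v):
    x,y=(u-d['cx'])/d['fx'],(v-d['cy'])/d['fy']
    rd=np.hypot(x,y); r=rd
    for _ in range(30): r=rd/(1+d['k1']*r*r)
    s=r/rd if rd>0 else 1
    T=np.array(d['T']); w=T[:3,:3]@np.array([x*s,y*s,1]); return T[:3,3],w
def onz(d,u,v,z):
    o,w=ray(d,u,v); return o+w*(z-o[2])/w[2]
def two(d1,p1,d2,p2):
    o1,w1=ray(d1,*p1);o2,w2=ray(d2,*p2); w1=w1/np.linalg.norm(w1);w2=w2/np.linalg.norm(w2)
    a=np.linalg.lstsq(np.c_[w1,-w2],o2-o1,rcond=None)[0]
    A,B=o1+w1*a[0],o2+w2*a[1]; return (A+B)/2,np.linalg.norm(A-B)
def proj(d,P):
    T=np.array(d['T']); c=T[:3,:3].T@(np.array(P)-T[:3,3]); x,y=c[:2]/c[2]; k=1+d['k1']*(x*x+y*y)
    return d['cx']+d['fx']*x*k, d['cy']+d['fy']*y*k
E
python3 - <<'E'
from h import *
for n in ['top','side','wrist']:
    d=snap(n,n+'0'); print(n,d['fx'],d['k1'],np.round(d['T'],3).tolist())
o=ctrl.get_obs(); print({k:np.round(v,3).tolist() for k,v in o.items()})
E
```

```text
pics
top 462.54842583578784 0.02982682639836595 [[-0.058, -0.978, 0.203, 0.178], [-0.998, 0.056, -0.012, -0.076], [0.0, -0.203, -0.979, 1.53], [0.0, 0.0, 0.0, 1.0]]
side 501.98337268995186 -0.07323316058627703 [[-0.995, -0.071, 0.071, 0.33], [-0.1, 0.621, -0.777, 1.216], [0.011, -0.78, -0.625, 1.126], [0.0, 0.0, 0.0, 1.0]]
wrist 307.7942102778636 -0.03462979883220691 [[0.372, -0.895, -0.244, 0.294], [-0.928, -0.36, -0.096, -0.555], [-0.002, 0.262, -0.965, 0.373], [0.0, 0.0, 0.0, 1.0]]
{'t': 0.15, 'q': [-1.309, 0.053, 1.614, -0.0, 1.476, -0.119], 'dq': [0.001, -0.002, -0.003, -0.0, -0.001, -0.001], 'effort': [0.001, -39.424, -37.072, -0.0, 0.005, -0.0], 'tool_pos': [0.232, -0.58, 0.23], 'tool_rot': [-2.601, 1.76, 0.002], 'contact_force': [0.834, -0.65, -0.21], 'wrist_torque': [0.03, 0.013, 0.056], 'opening': 0.085}
```

View pics/top0.png

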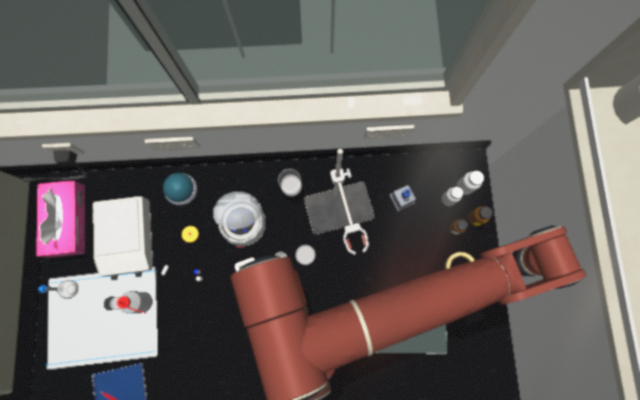

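View pics/side0.png

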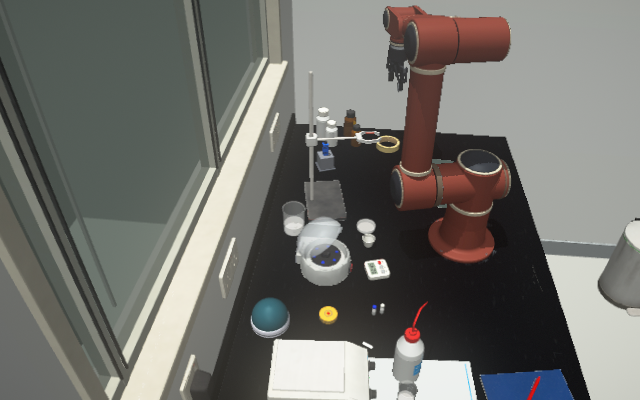

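View pics/wrist0.png

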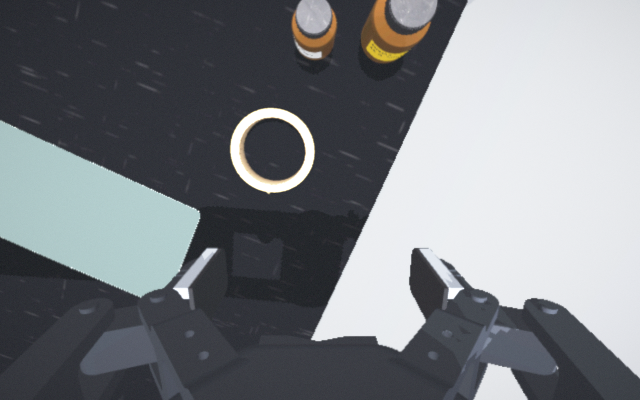

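The top view shows the coupon at about (190,234), the anvil at (180,188), the holder with the blue probe at (403,196), and the stand rod and clamp near (350,200). In the side view the coupon is at (328,314), the anvil at (270,316) and the probe at (325,150).

```bash
python3 - <<'E'
from h import *
import json
T,S=load('top0'),load('side0')
def comp(d,lo,hi,box,name):
    hsv=cv2.cvtColor(d['img'],cv2.COLOR_RGB2HSV); m=cv2.inRange(hsv,lo,hi); k=np.zeros_like(m); x0,y0,x1,y1=box; k[y0:y1,x0:x1]=m[y0:y1,x0:x1]
    n,l,st,c=cv2.connectedComponentsWithStats(k)
    i=1+np.argmax(st[1:,4]); print(name,st[i],c[i].round(2)); return c[i]+0.0, st[i]
ct,_=comp(T,(18,100,80),(40,255,255),(170,215,210,250),'coupon top')
cs,_=comp(S,(18,100,80),(40,255,255),(310,300,345,330),'coupon side')
dt,_=comp(T,(90,80,40),(108,255,255),(155,160,205,210),'dome top')
ds,_=comp(S,(90,80,40),(108,255,255),(240,285,300,345),'dome side')
pt,_=comp(T,(105,120,60),(125,255,255),(385,180,420,215),'probe top')
ps,_=comp(S,(105,120,60),(125,255,255),(310,135,340,160),'probe side')
print('coupon z16',onz(T,*ct,.016),onz(S,*cs,.012))
print('dome',two(T,dt,S,ds))
print('dome z45',onz(T,*dt,.045),onz(S,*ds,.045))
print('probe',two(T,pt,S,ps))
v=[]
for d,b,f in((T,(160,165,220,255),'a'),(T,(380,150,500,250),'b'),(S,(240,285,350,345),'c'),(S,(290,90,400,180),'d'),(T,(300,140,380,260),'e')):
    x0,y0,x1,y1=b; im=cv2.resize(d['img'][y0:y1,x0:x1],None,fx=400/(x1-x0),fy=400/(x1-x0),interpolation=cv2.INTER_CUBIC)[:300]
    im=cv2.copyMakeBorder(im,0,300-im.shape[0],0,0,cv2.BORDER_CONSTANT); v.append(im)
cv2.imwrite('pics/crop0.png',np.vstack([np.hstack(v[:2]),np.hstack(v[2:4])])[:,:,::-1])
E
```

```text
coupon top [181 225  18  18 260] [189.52 233.64]
coupon side [319 306  19  18 274] [328.   314.28]
dome top [162 172  30  29 676] [176.74 186.27]
dome side [252 298  34  32 849] [268.11 313.25]
probe top [403 191   7   6  28] [405.46 193.86]
probe side [322 142   7  14  70] [324.87 148.29]
coupon z16 [0.39924333 0.35508623 0.016     ] [0.39877317 0.35785215 0.012     ]
dome (array([0.55670895, 0.39138249, 0.03682726]), np.float64(0.0007836374399356944))
dome z45 [0.55423385 0.38881232 0.045     ] [0.5554078  0.39748624 0.045     ]
probe (array([ 0.47946873, -0.35327275,  0.07923284]), np.float64(0.002096890903567576))
```

View pics/crop0.png

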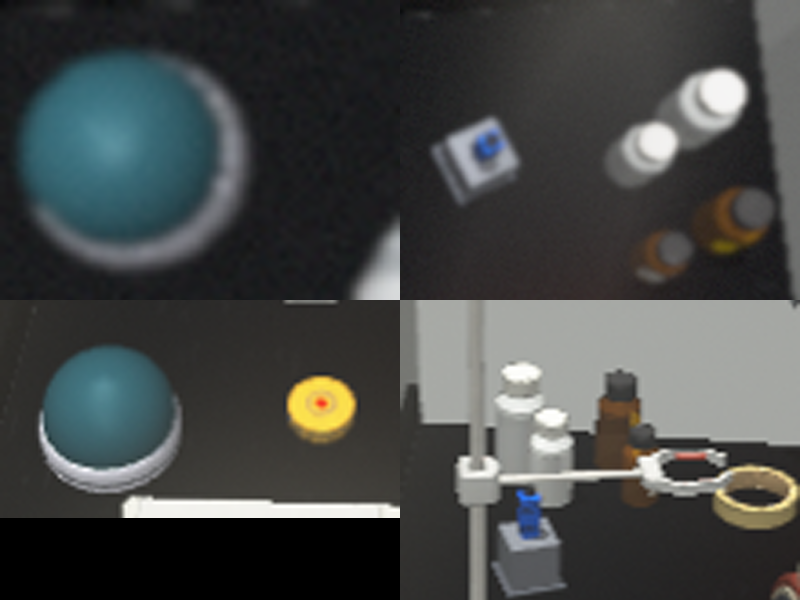

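```bash
python3 - <<'E'
from h import *
T,S=load('top0'),load('side0')
print('rod top',two(T,(339,152),S,(311,73)))
print('ring tip',two(T,(350,248),S,(381,134)), onz(T,355,252,.26),onz(T,345,175,.26))
print('clampboss',two(T,(340,176),S,(312,139)))
print('base c',onz(T,340,207,.01))
print('pot',two(T,(240,220),S,(326,255)),onz(T,240,193,.1),onz(T,265,230,.08))
print('pot lid top',two(T,(240,200),S,(322,222)))
for n,p,z in (('std',(455,193),.106),('blank',(473,179),.126),('am1',(460,226),.09),('am2',(482,215),.114),('beaker',(290,178),.095),('jar',(305,254),.02),('paper box',(110,200),.05),('box r',(150,265),.05)):
    print(n,onz(T,*p,z).round(3))
print('box corner r', onz(S,272,345,.05), onz(S,365,348,.05))
E
```

```text
rod top (array([ 0.50238159, -0.12862666,  0.48875771]), np.float64(0.0006146477255858024))
ring tip (array([ 0.28963036, -0.1506867 ,  0.28358303]), np.float64(0.013026140214661999)) [ 0.28669253 -0.16568082  0.26      ] [ 0.50529725 -0.15287191  0.26      ]
clampboss (array([ 0.50305096, -0.1387072 ,  0.25537697]), np.float64(0.0025830553950057515))
base c [ 0.46056191 -0.14400774  0.01      ]
pot (array([0.42478971, 0.18139082, 0.06148099]), np.float64(0.004716349978540486)) [0.50701177 0.17277089 0.1       ] [0.38754128 0.10009412 0.08      ]
pot lid top (array([0.45228322, 0.16073045, 0.17575477]), np.float64(0.031183799048369487))
std [ 0.467 -0.503  0.106]
blank [ 0.504 -0.558  0.126]
am1 [ 0.364 -0.512  0.09 ]
am2 [ 0.391 -0.576  0.114]
beaker [0.548 0.013 0.095]
jar [ 0.31 -0.02  0.02]
paper box [0.519 0.601 0.05 ]
box r [0.302 0.469 0.05 ]
box corner r [0.52638355 0.49737402 0.05      ] [0.29468166 0.48107678 0.05      ]
```

```bash
python3 -m handwheel '{"offset":[[3.7,9.5,4.25],[3.7,9.5,4.25],[3.7,9.5,4.25],[3.7,9.5,4.25],[3.7,9.5,4.25],[3.7,9.5,4.25],[3.7,9.5,4.25],[3.7,9.5,4.25],[3.7,9.5,4.25],[3.7,9.5,4.25]],"roll":[0,0,0,0,0,0,0,0,0,0]}'
```

```text
t: 1.15
tool_pos: [0.3818, -0.1971, 0.4047]
tool_rot: [-2.607, 1.752, -0.009]
contact_force: [0.1, 0.7, -0.8]
opening: 0.0852
```

```bash
python3 -m handwheel '{"offset":[[0.2,7.4,-0.5],[0.2,7.4,-0.5],[0.2,7.4,-0.5],[0.2,7.4,-0.5],[0.2,7.4,-0.5],[0.2,7.4,-0.5],[0.4,11.5,-3],[0.4,11.5,-3],[0.4,11.5,-3],[0.4,11.5,-3]],"roll":[0,0,0,0,0,0,0,0,0,0]}'; python3 -m handwheel '{"offset":[[0,2.3,-3],[0,2.3,-3],[0,2.3,-3],[0,2.3,-3],[0,2.3,-3],[0,2.3,-3],[0,2.3,-3],[0,2.3,-3],[0,2.3,-3],[0,2.3,-3]],"roll":[0,0,0,0,0,0,0,0,0,0]}' 60 30
cat > w.py <<'E'
from h import *
import sys
f=sys.argv[1]; d=snap('wrist',f); o=ctrl.get_obs()
print('t',o['t'],'tcp',o['tool_pos'].round(4) if hasattr(o['tool_pos'],'round') else o['tool_pos'],'rot',np.round(o['tool_rot'],4),'F',np.round(o['contact_force'],2))
E
python3 w.py w1
```

```text
t: 2.15
tool_pos: [0.3956, 0.2612, 0.2789]
tool_rot: [2.601, -1.759, -0.001]
contact_force: [0.7, 0.3, 0.2]
opening: 0.0853
t: 3.15
tool_pos: [0.3967, 0.3517, 0.1621]
tool_rot: [-2.6, 1.761, -0.001]
contact_force: [0.4, 0.8, -0.3]
opening: 0.0598
t 3.2 tcp [0.3965 0.3517 0.1618] rot [-2.6008e+00  1.7608e+00 -5.0000e-04] F [0.66 0.36 0.25]
```

View pics/w1.png

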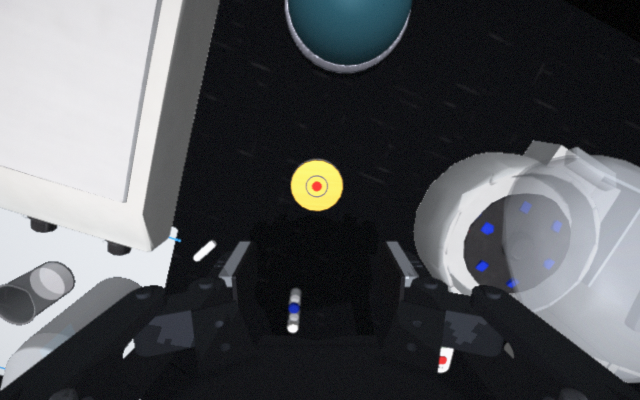

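```bash
python3 - <<'E'
from h import *
d=load('w1')
hsv=cv2.cvtColor(d['img'],cv2.COLOR_RGB2HSV)
m=cv2.inRange(hsv,(22,120,80),(38,255,255)); m[:150]=0;m[225:]=0;m[:,:270]=0;m[:,360:]=0
c=max(cv2.findContours(m,cv2.RETR_EXTERNAL,cv2.CHAIN_APPROX_NONE)[0],key=cv2.contourArea)
print(cv2.fitEllipse(c))
r=cv2.inRange(hsv,(0,150,80),(8,255,255))|cv2.inRange(hsv,(172,150,80),(180,255,255)); r[:150]=0;r[225:]=0;r[:,:270]=0;r[:,360:]=0
M=cv2.moments(r,True); p=(M['m10']/M['m00'],M['m01']/M['m00']); print(p, onz(d,*p,.016), onz(load('side0'),320.5+1,0,.016)[:0])
print('pot edge',[onz(d,415,225,z).round(3).tolist() for z in (0,.05,.1)])
print('coupon width', onz(d,291,187,.016)-onz(d,343,187,.016))
# dome circle fit bottom
g=cv2.inRange(hsv,(85,80,30),(108,255,255)); g[150:]=0
c=max(cv2.findContours(g,cv2.RETR_EXTERNAL,cv2.CHAIN_APPROX_NONE)[0],key=cv2.contourArea); print(cv2.boundingRect(c))
E
```

```text
((316.2734375, 184.924072265625), (49.279361724853516, 50.28236389160156), 88.19085693359375)
(316.42857142857144, 185.984126984127) [0.39965199 0.35464709 0.016     ] []
pot edge [[0.396, 0.242, 0.0], [0.406, 0.264, 0.05], [0.417, 0.286, 0.1]]
coupon width [-0.01857415  0.04637581  0.        ]
(289, 0, 124, 65)
```

```bash
python3 -m handwheel '{"offset":[[0.08,0.07,-1],[0.08,0.07,-2],[0.08,0.07,-3],[0.08,0.07,-3.5],[0.08,0.07,-3.7],[0.08,0.07,-3.8],[0.08,0.07,-3.85],[0.08,0.07,-3.9],[0.08,0.07,-3.95],[0.08,0.07,-3.95]],"roll":[0,0,0,0,0,0,0,0,0,0]}'; python3 w.py w2
```

```text
t: 4.2
tool_pos: [0.3998, 0.3548, 0.0039]
tool_rot: [-2.601, 1.76, -0.001]
contact_force: [-0.5, 0.4, -0.2]
opening: 0.06
t 4.25 tcp [0.3998 0.3548 0.0038] rot [-2.6010e+00  1.7604e+00 -5.0000e-04] F [-0.95  1.1  -0.06]
```

View pics/w2.png

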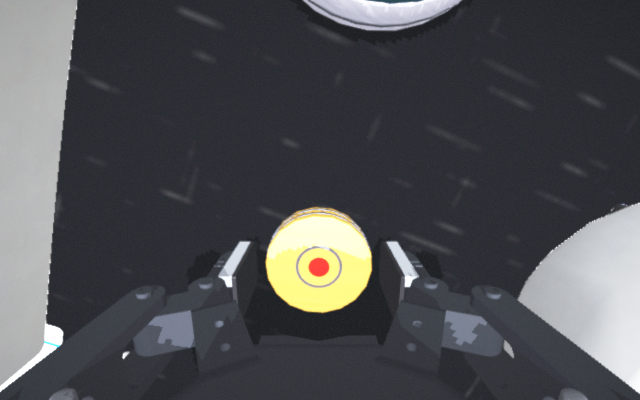

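The coupon is centred between the jaws, with its spot at (319,267). I lower 4 mm more and close.

```bash
python3 -m handwheel '{"offset":[[0,0,-0.05],[0,0,-0.1],[0,0,-0.1],[0,0,-0.1],[0,0,-0.1],[0,0,-0.1],[0,0,-0.1],[0,0,-0.1],[0,0,-0.1],[0,0,-0.1]],"roll":[0,0,0,0,0,0,0,0,0,0]}' 40 30; python3 w.py w3
```

```text
t: 5.25
tool_pos: [0.4001, 0.355, 0.0023]
tool_rot: [2.601, -1.76, -0.0]
contact_force: [-8.1, -5.9, 19.1]
opening: 0.0488
t 5.3 tcp [0.4001 0.355  0.0023] rot [ 2.6014e+00 -1.7602e+00 -1.0000e-04] F [-7.25 -5.76 18.78]
```

View pics/w3.png

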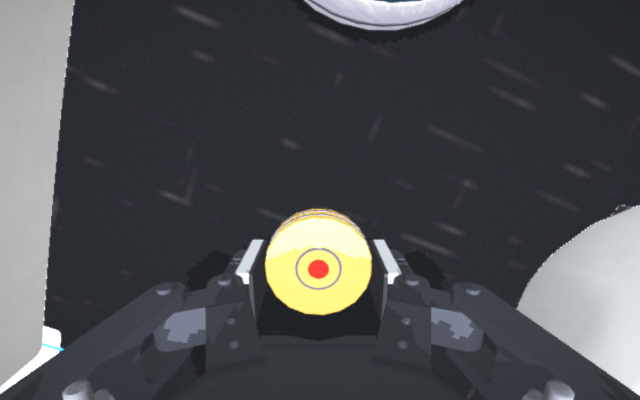

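Coupon gripped, with the fingertips touching the bench at about 19 N. I lift and move to a view of the dome that matches the geometry in which I measured the coupon.

```bash
python3 -m handwheel '{"offset":[[0,0,0.2],[0,0,0.6],[0,0,1.5],[0,0,2.6],[0.5,0.1,3.7],[1.3,0.3,4.6],[2.3,0.5,5.2],[3.3,0.7,5.5],[3.8,0.83,5.5],[3.8,0.83,5.5]],"roll":[0,0,0,0,0,0,0,0,0,0]}'; python3 -m handwheel '{"offset":[[0,0,0],[0,0,0],[0,0,0],[0,0,0],[0,0,0],[0,0,0],[0,0,0],[0,0,0],[0,0,0],[0,0,0]],"roll":[0,0,0,0,0,0,0,0,0,0]}'; python3 w.py w4
```

```text
t: 6.3
tool_pos: [0.5537, 0.3878, 0.2192]
tool_rot: [-2.6, 1.762, -0.001]
contact_force: [0.0, -0.0, 0.2]
opening: 0.0486
t: 7.3
tool_pos: [0.5515, 0.3878, 0.2193]
tool_rot: [2.602, -1.761, -0.0]
contact_force: [-0.3, -0.1, -1.1]
opening: 0.0483
t 7.35 tcp [0.5515 0.3878 0.2193] rot [ 2.6016e+00 -1.7609e+00 -1.0000e-04] F [-0.35  1.24 -1.52]
```

View pics/w4.png

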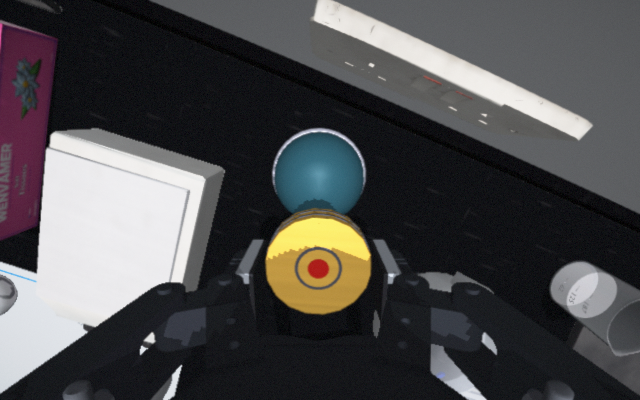

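```bash
cat > dome.py <<'E'
from h import *
def dome(d,rowmax,box,show=None):
    hsv=cv2.cvtColor(d['img'],cv2.COLOR_RGB2HSV); g=cv2.inRange(hsv,(85,70,25),(108,255,255)); x0,y0,x1,y1=box
    k=np.zeros_like(g); k[y0:y1,x0:x1]=g[y0:y1,x0:x1]
    c=max(cv2.findContours(k,cv2.RETR_EXTERNAL,cv2.CHAIN_APPROX_NONE)[0],key=cv2.contourArea)[:,0,:].astype(float)
    c=c[c[:,1]<rowmax]
    W=[]
    for u,v in c: o,w=ray(d,u,v); W.append(w/np.linalg.norm(w))
    W=np.array(W); keep=np.ones(len(W),bool)
    for _ in range(5):
        a=np.linalg.lstsq(W[keep],np.ones(keep.sum()),rcond=None)[0]; r=W@a-1; keep=abs(r)<2.5*r[keep].std()
    n=a/np.linalg.norm(a); half=np.arccos(1/np.linalg.norm(a)); 
    P=o+n*(0.025-o[2])/n[2]; D=np.linalg.norm(P-o)
    print('dome centre at z=.025',P.round(4),'radius',(D*np.sin(half)).round(4),'n',keep.sum(),len(c)); return P
E
python3 - <<'E'
from dome import *
d=load('w4'); dome(d,200,(250,110,390,205))
hsv=cv2.cvtColor(d['img'],cv2.COLOR_RGB2HSV)
def spot(d,box):
    hsv=cv2.cvtColor(d['img'],cv2.COLOR_RGB2HSV)
    r=cv2.inRange(hsv,(0,150,70),(9,255,255))|cv2.inRange(hsv,(172,150,70),(180,255,255)); x0,y0,x1,y1=box
    k=np.zeros_like(r);k[y0:y1,x0:x1]=r[y0:y1,x0:x1]; M=cv2.moments(k,True); return M['m10']/M['m00'],M['m01']/M['m00'],M['m00']
for f,tz,tcp in (('w1',None,(.3965,.3517,.1618)),('w2',None,(.3998,.3548,.0038)),('w3',None,(.4001,.3550,.0023)),('w4',None,(.5515,.3878,.2193))):
    d=load(f); b=(290,150,350,225) if f=='w1' else (290,240,350,300)
    u,v,n=spot(d,b); z=.016 if f!='w4' else .2193-.0023+.016
    P=onz(d,u,v,z); print(f,round(u,1),round(v,1),n,'rel tcp',(P-tcp).round(4),P.round(4))
T,S=load('top0'),load('side0')
print(dome(T,400,(150,155,205,215)),dome(S,400,(240,285,300,345)))
E
```

```text
dome centre at z=.025 [0.5546 0.3885 0.025 ] radius 0.0484 n 152 171
w1 316.3 186.0 65.0 rel tcp [ 0.0031  0.0031 -0.1458] [0.3996 0.3548 0.016 ]
w2 318.5 266.6 287.0 rel tcp [-0.0001 -0.0002  0.0122] [0.3997 0.3546 0.016 ]
w3 318.0 268.7 293.0 rel tcp [-0.0005 -0.0001  0.0137] [0.3996 0.3549 0.016 ]
w4 318.0 268.3 315.0 rel tcp [-0.0003 -0.      0.0137] [0.5512 0.3878 0.233 ]
dome centre at z=.025 [0.5594 0.3947 0.025 ] radius 0.0468 n 81 82
dome centre at z=.025 [0.5581 0.3836 0.025 ] radius 0.0441 n 95 95
[0.55941124 0.39465341 0.025     ] [0.55807922 0.38361106 0.025     ]
```

```bash
python3 - <<'E'
from dome import *
d=load('w4'); im=d['img'][115:220,255:385]; im=np.clip(im.astype(float)*1.5,0,255).astype(np.uint8)
cv2.imwrite('pics/z4.png',cv2.resize(im,None,fx=5,fy=5,interpolation=cv2.INTER_NEAREST)[:,:,::-1])
for row in (150,165,180,195): 
    print(row,d['img'][row,266:282].tolist(),'\n   ',d['img'][row,358:374].tolist())
print(d['img'][122:138,320].tolist())
E
```

```text
150 [[19, 20, 23], [18, 20, 22], [20, 21, 25], [20, 20, 22], [19, 22, 23], [14, 14, 21], [11, 13, 17], [15, 19, 21], [16, 17, 20], [17, 16, 19], [13, 14, 19], [15, 21, 23], [52, 54, 59], [117, 119, 129], [166, 167, 182], [179, 182, 200]] 
    [[127, 127, 140], [67, 67, 75], [23, 25, 29], [20, 21, 22], [15, 15, 21], [19, 18, 20], [13, 16, 18], [13, 17, 18], [20, 16, 19], [17, 19, 22], [16, 16, 21], [8, 11, 16], [16, 15, 19], [17, 17, 19], [17, 21, 22], [18, 18, 19]]
165 [[15, 15, 18], [13, 11, 19], [19, 16, 21], [20, 21, 23], [12, 14, 19], [22, 23, 25], [39, 40, 44], [110, 110, 121], [167, 168, 184], [142, 147, 162], [61, 80, 91], [35, 64, 77], [34, 69, 82], [40, 75, 88], [42, 78, 92], [43, 81, 95]] 
    [[36, 76, 89], [34, 69, 82], [36, 66, 78], [69, 85, 97], [169, 175, 190], [179, 182, 199], [117, 119, 132], [53, 54, 61], [21, 25, 26], [12, 15, 14], [14, 17, 21], [20, 17, 21], [13, 14, 20], [14, 19, 21], [18, 17, 20], [13, 16, 17]]
180 [[11, 13, 19], [19, 18, 22], [14, 12, 18], [20, 17, 24], [20, 20, 25], [28, 30, 32], [72, 73, 82], [120, 125, 139], [103, 114, 127], [48, 72, 84], [3
[... 314 characters left out ...]
4]]
195 [[20, 19, 20], [15, 21, 23], [12, 15, 17], [23, 21, 23], [22, 21, 26], [19, 21, 20], [17, 21, 24], [20, 22, 25], [19, 15, 21], [17, 20, 19], [13, 20, 24], [24, 38, 46], [26, 56, 66], [35, 63, 76], [36, 69, 82], [36, 71, 85]] 
    [[36, 66, 78], [27, 55, 67], [27, 41, 48], [21, 26, 28], [19, 18, 22], [13, 16, 21], [20, 21, 23], [20, 22, 23], [19, 17, 20], [14, 14, 18], [14, 18, 19], [18, 16, 18], [16, 16, 22], [18, 18, 24], [19, 20, 24], [12, 10, 15]]
[[23, 24, 27], [18, 18, 24], [23, 19, 23], [19, 22, 24], [19, 16, 20], [48, 48, 53], [129, 131, 146], [172, 175, 192], [195, 198, 216], [166, 176, 188], [84, 97, 105], [41, 68, 81], [39, 71, 83], [40, 75, 87], [41, 78, 89], [41, 80, 94]]
```

View pics/z4.png

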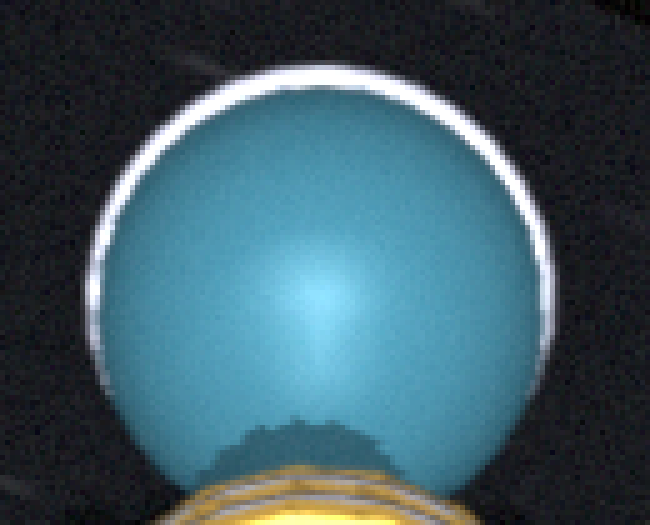

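```bash
python3 - <<'E'
from h import *
d=load('w4'); img=d['img'].astype(float)
# subpixel radial edges: blue-ness b-r relative; edge= where leaving dome: use half-level between dome and outside along radial rays
c0=np.array([318.7,172.]); pts=[]
def samp(ch,p): return cv2.remap(ch.astype(np.float32),np.float32([[p[0]]]),np.float32([[p[1]]]),cv2.INTER_LINEAR)[0,0]
gray=img[:,:,1]
for a in np.radians(np.r_[np.arange(150,392,2)]):
    dirv=np.array([np.cos(a),np.sin(a)]); rs=np.arange(36,56,.1); pr=np.array([samp(gray,c0+r*dirv) for r in rs])
    inn=pr[rs<40].mean(); g=np.gradient(pr,rs)
    # first crossing of large |g|
    i=np.argmax(abs(g)>8); j=i+np.argmax(abs(g[i:i+25])); pts.append((np.degrees(a),rs[j],*(c0+rs[j]*dirv),np.sign(g[j])))
pts=np.array(pts)
for sel,n in ((pts[:,4]>0,'rim'),(pts[:,4]!=0,'all')):
    P=pts[sel]; W=np.array([ray(d,u,v)[1] for u,v in P[:,2:4]]); W/=np.linalg.norm(W,axis=1)[:,None]; o=ray(d,1,1)[0]
    k=np.ones(len(W),bool)
    for _ in range(6):
        A=np.linalg.lstsq(W[k],np.ones(k.sum()),rcond=None)[0]; r=W@A-1; k=abs(r)<2.5*r[k].std()
    nn=A/np.linalg.norm(A); C=o+nn*(.025-o[2])/nn[2]; print(n,len(P),k.sum(),C.round(4),np.linalg.norm(C-o)*np.sin(np.arccos(1/np.linalg.norm(A))))
E
```

```text
rim 98 96 [0.5558 0.3889 0.025 ] 0.04862342718508312
all 121 118 [0.5545 0.3885 0.025 ] 0.04960781141911537
```

```bash
python3 -m handwheel '{"offset":[[-0.4,-0.15,0],[-0.9,-0.35,0],[-1.2,-0.45,0],[-1.3,-0.5,0],[-1.3,-0.5,0],[-1.3,-0.5,0],[-1.3,-0.5,0],[-1.3,-0.5,0],[-1.3,-0.5,0],[-1.3,-0.5,0]],"roll":[0,0,0,0,0,0,0,0,0,0]}'; python3 w.py w5
cat > edge.py <<'E'
from h import *
def fit(d,c0,lo,hi,angs,thr=8,ch=1):
    gray=d['img'][:,:,ch].astype(np.float32); pts=[]
    for a in np.radians(angs):
        dv=np.array([np.cos(a),np.sin(a)]); rs=np.arange(lo,hi,.1)
        pr=cv2.remap(gray,np.float32([c0[0]+rs*dv[0]]),np.float32([c0[1]+rs*dv[1]]),cv2.INTER_LINEAR)[0]; g=np.gradient(pr,rs)
        i=np.argmax(abs(g)>thr); j=i+np.argmax(abs(g[i:i+25])); pts.append(c0+rs[j]*dv)
    pts=np.array(pts); W=np.array([ray(d,*p)[1] for p in pts]); W/=np.linalg.norm(W,axis=1)[:,None]; o=ray(d,1,1)[0]
    k=np.ones(len(W),bool)
    for _ in range(6):
        A=np.linalg.lstsq(W[k],np.ones(k.sum()),rcond=None)[0]; r=W@A-1; k=abs(r)<2.5*r[k].std()
    nn=A/np.linalg.norm(A); C=o+nn*(.025-o[2])/nn[2]; print(len(pts),k.sum(),C.round(4),'R',np.linalg.norm(C-o)*np.sin(np.arccos(1/np.linalg.norm(A))))
    return C
E
python3 - <<'E'
from edge import *
from dome import dome
d=load('w5'); dome(d,400,(250,20,390,210))
hsv=cv2.cvtColor(d['img'],cv2.COLOR_RGB2HSV); g=cv2.inRange(hsv,(85,70,25),(108,255,255)); g[:,:250]=0;g[:,390:]=0;g[210:]=0
c=max(cv2.findContours(g,cv2.RETR_EXTERNAL,cv2.CHAIN_APPROX_NONE)[0],key=cv2.contourArea); b=cv2.boundingRect(c); print(b)
c0=np.array([b[0]+b[2]/2-.5,b[1]+b[3]/2-.5]); R=b[2]/2
for thr in (6,10): fit(d,c0,R-7,R+10,np.arange(0,360,3),thr); fit(d,c0,R-7,R+10,np.arange(0,360,3),thr,0)
im=d['img'][b[1]-15:b[1]+b[3]+15,b[0]-15:b[0]+b[2]+15]; cv2.imwrite('pics/z5.png',cv2.resize(np.clip(im*1.5,0,255).astype(np.uint8),None,fx=4,fy=4,interpolation=cv2.INTER_NEAREST)[:,:,::-1])
E
```

```text
t: 8.35
tool_pos: [0.4996, 0.3678, 0.2192]
tool_rot: [2.602, -1.761, -0.0]
contact_force: [-0.1, 0.2, -1.5]
opening: 0.0488
t 8.4 tcp [0.4996 0.3678 0.2192] rot [ 2.6016e+00 -1.7609e+00 -1.0000e-04] F [ 1.08  0.05 -1.3 ]
dome centre at z=.025 [0.5545 0.3884 0.025 ] radius 0.0484 n 264 265
(273, 77, 93, 96)
120 120 [0.5554 0.3886 0.025 ] R 0.04767069657111017
120 88 [0.5545 0.3884 0.025 ] R 0.0490316534144798
120 120 [0.5538 0.388  0.025 ] R 0.049620578381315804
120 104 [0.5547 0.3884 0.025 ] R 0.04900949140353116
```

View pics/z5.png

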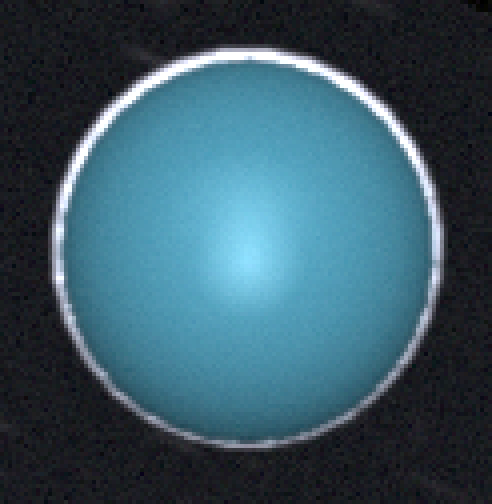

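```bash
python3 -m handwheel '{"offset":[[0.5,0.2,-0.3],[1.0,0.4,-0.8],[1.38,0.52,-1.6],[1.38,0.52,-2.3],[1.38,0.52,-2.9],[1.38,0.52,-3.2],[1.38,0.52,-3.35],[1.38,0.52,-3.4],[1.38,0.52,-3.4],[1.38,0.52,-3.4]],"roll":[0,0,0,0,0,0,0,0,0,0]}';python3 -m handwheel '{"offset":[[0,0,-0.03],[0,0,-0.06],[0,0,-0.09],[0,0,-0.11],[0,0,-0.12],[0,0,-0.13],[0,0,-0.14],[0,0,-0.14],[0,0,-0.14],[0,0,-0.14]],"roll":[0,0,0,0,0,0,0,0,0,0]}'; python3 w.py w6; python3 -c "
from h import *
snap('side','s6')
d=load('s6');cv2.imwrite('pics/s6z.png',cv2.resize(d['img'][230:350,200:340],None,fx=4,fy=4)[:,:,::-1])"
```

```text
t: 9.4
tool_pos: [0.5556, 0.3891, 0.0852]
tool_rot: [-2.6, 1.759, -0.002]
contact_force: [0.1, 0.2, -1.2]
opening: 0.0481
t: 10.4
tool_pos: [0.5547, 0.3886, 0.0777]
tool_rot: [-2.602, 1.761, 0.0]
contact_force: [-0.1, 0.3, -0.9]
opening: 0.0485
t 10.45 tcp [0.5547 0.3886 0.0778] rot [-2.6017e+00  1.7608e+00 -1.0000e-04] F [ 0.18 -0.3   0.26]
```

View pics/s6z.png

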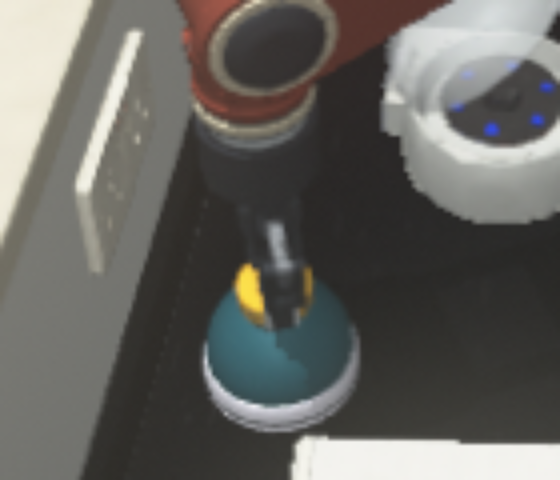

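View pics/w6.png

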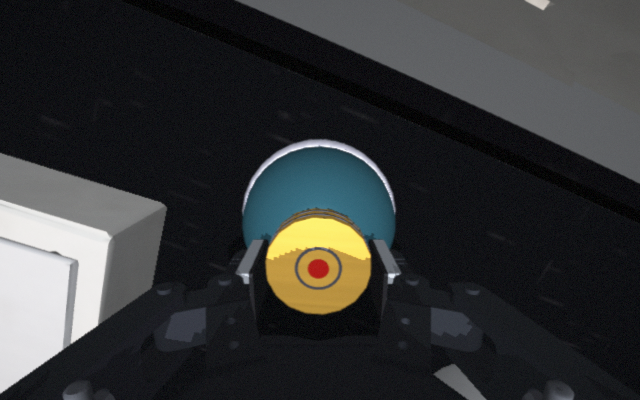

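```bash
python3 -m handwheel '{"offset":[[0,0,-0.01],[0,0,-0.01],[0,0,-0.02],[0,0,-0.02],[0,0,-0.02],[0,0,-0.02],[0,0,-0.02],[0,0,-0.02],[0,0,-0.02],[0,0,-0.02]],"roll":[0,0,0,0,0,0,0,0,0,0]}'; python3 -c "
from h import *
import time
for i in range(1): print(ctrl.get_obs()['contact_force'])"
```

```text
t: 11.5
tool_pos: [0.5549, 0.3887, 0.0774]
tool_rot: [-2.601, 1.761, -0.0]
contact_force: [-2.3, -2.4, 6.1]
opening: 0.0488
[-2.33180695 -2.41347593  6.0958341 ]
```

```bash
python3 -m handwheel '{"offset":[[0,0,0.005],[0,0,0.005],[0,0,0.005],[0,0,0.005],[0,0,0.005],[0,0,0.005],[0,0,0.005],[0,0,0.005],[0,0,0.005],[0,0,0.005]],"roll":[0,0,0,0,0,0,0,0,0,0]}' 60; python3 w.py w7;python3 -c "
from h import *
snap('side','s7')
d=load('s7');cv2.imwrite('pics/s7z.png',cv2.resize(d['img'][260:350,220:340],None,fx=5,fy=5)[:,:,::-1])"
```

```text
t: 12.5
tool_pos: [0.5547, 0.3886, 0.0771]
tool_rot: [-2.602, 1.761, -0.0]
contact_force: [0.2, -0.0, 0.7]
opening: 0.0601
t 12.55 tcp [0.5547 0.3886 0.0771] rot [-2.6017  1.7609 -0.    ] F [ 0.66 -0.94 -0.18]
```

View pics/w7.png

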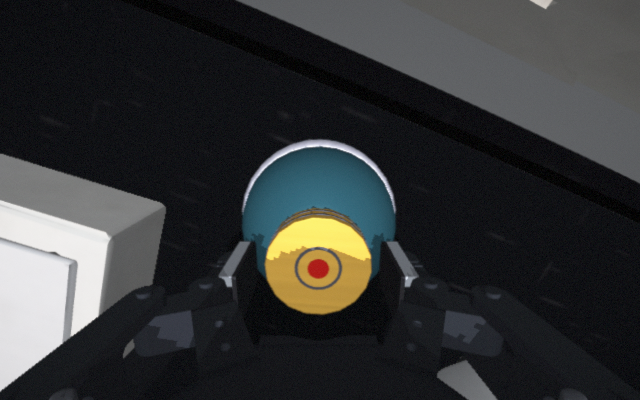

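View pics/s7z.png

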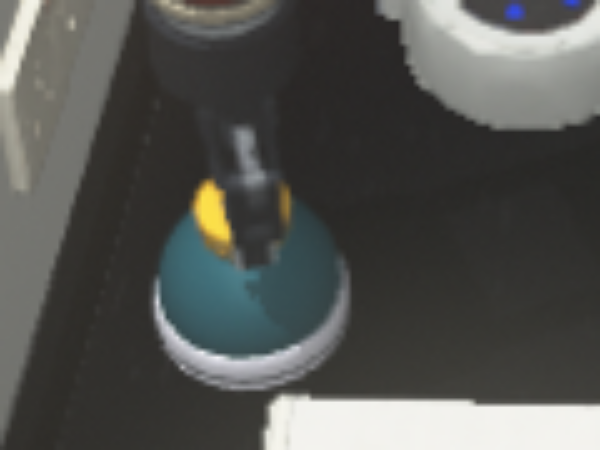

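```bash
python3 -m handwheel '{"offset":[[0,0,0.2],[0,0,0.6],[0,0,1.5],[0,0,2.6],[0,0,3.3],[-0.6,-0.2,3.6],[-1.3,-0.5,3.6],[-1.3,-0.5,3.6],[-1.3,-0.5,3.6],[-1.3,-0.5,3.6]],"roll":[0,0,0,0,0,0,0,0,0,0]}' 60; python3 w.py w8;python3 -c "
from h import *
snap('side','s8');snap('top','t8')
d=load('s8');cv2.imwrite('pics/s8z.png',cv2.resize(d['img'][270:345,220:320],None,fx=6,fy=6)[:,:,::-1])"
```

```text
t: 13.6
tool_pos: [0.5034, 0.3689, 0.222]
tool_rot: [-2.6, 1.76, -0.001]
contact_force: [0.8, -0.7, -0.3]
opening: 0.06
t 13.65 tcp [0.5035 0.3688 0.2217] rot [-2.6009e+00  1.7607e+00 -7.0000e-04] F [0.22 0.08 0.62]
```

View pics/w8.png

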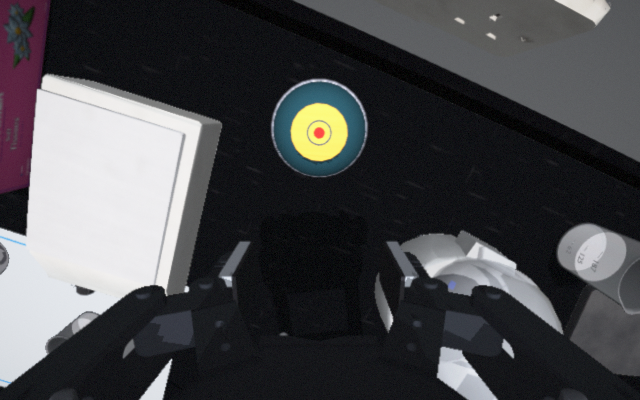

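View pics/s8z.png

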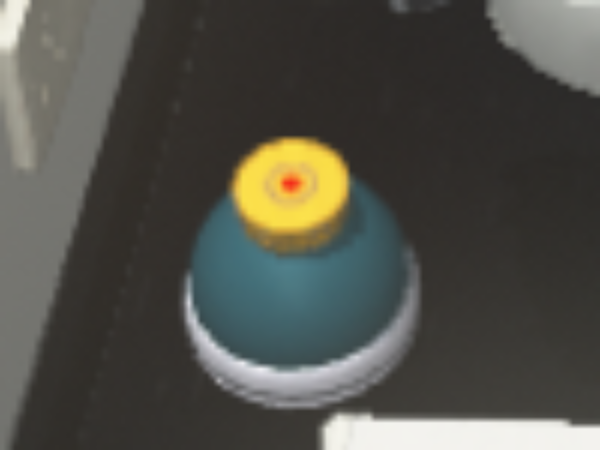

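The coupon balances on the dome (spot at (318,132) in the wrist view) and looks level. I'll measure its centring and tilt.

```bash
python3 - <<'E'
from h import *
from dome import dome
d=load('w8'); C=dome(d,400,(250,60,390,200))
hsv=cv2.cvtColor(d['img'],cv2.COLOR_RGB2HSV)
r=cv2.inRange(hsv,(0,150,70),(9,255,255))|cv2.inRange(hsv,(172,150,70),(180,255,255)); k=r*0;k[100:160,290:350]=r[100:160,290:350]; M=cv2.moments(k,True); p=(M['m10']/M['m00'],M['m01']/M['m00'])
y=cv2.inRange(hsv,(15,100,120),(38,255,255))|k; k=y*0;k[90:175,280:360]=y[90:175,280:360]
k=cv2.morphologyEx(k,cv2.MORPH_CLOSE,np.ones((5,5),np.uint8)); c=max(cv2.findContours(k,cv2.RETR_EXTERNAL,cv2.CHAIN_APPROX_NONE)[0],key=cv2.contourArea)
e=cv2.fitEllipse(c); print('spot',p,onz(d,*p,.091),'ell',e,onz(d,*e[0],.091))
# plane normal from top-face contour: 3D circle at z plane: points on horizontal plane radius vs angle
P=np.array([onz(d,*q,.091)[:2] for q in c[:,0].astype(float)]); m=P.mean(0); R=np.hypot(*(P-m).T); a=np.arctan2(*(P-m).T[::-1])
A=np.c_[np.ones_like(a),np.cos(2*a),np.sin(2*a)]; print('R, 2nd harm',np.linalg.lstsq(A,R,rcond=None)[0],'n',len(a))
for f,b in (('s8',(255,290,282,315)),('t8',(165,165,200,200))):
    d=load(f); hsv=cv2.cvtColor(d['img'],cv2.COLOR_RGB2HSV); y=cv2.inRange(hsv,(15,100,100),(38,255,255)); x0,y0,x1,y1=b; k=y*0;k[y0:y1,x0:x1]=y[y0:y1,x0:x1]
    r=cv2.inRange(hsv,(0,120,70),(12,255,255));k2=y*0;k2[y0:y1,x0:x1]=r[y0:y1,x0:x1]; M=cv2.moments(k2,True); 
    if M['m00']: q=(M['m10']/M['m00'],M['m01']/M['m00']); print(f,q,M['m00'],onz(d,*q,.091))
E
```

```text
dome centre at z=.025 [0.5545 0.3884 0.025 ] radius 0.0484 n 254 260
spot (318.71084337349396, 132.4578313253012) [0.55452054 0.38880534 0.091     ] ell ((318.7748107910156, 131.8294677734375), (56.047157287597656, 57.298274993896484), 174.00045776367188) [0.55503854 0.38895335 0.091     ]
R, 2nd harm [ 2.44095578e-02 -3.35812213e-05  5.56618859e-05] n 161
s8 (267.8333333333333, 300.1666666666667) 6.0 [0.55443308 0.39065936 0.091     ]
t8 (167.26, 195.32) 50.0 [0.51475963 0.40403612 0.091     ]
```

```bash
python3 -m handwheel '{"offset":[[-0.5,-0.6,0.9],[-1.1,-1.3,1.7],[-1.6,-2.2,2.4],[-2.0,-3.1,3.1],[-2.4,-4.1,3.7],[-2.7,-5.2,4.0],[-2.9,-6.3,4.1],[-3.1,-7.4,4.1],[-3.2,-8.4,4.1],[-3.2,-9.4,4.1]],"roll":[0,0,0,0,0,0,0,0,0,0]}' 85;python3 -m handwheel '{"offset":[[0,-1.1,0],[0,-2.2,0],[0,-3.3,0],[0,-4.4,0],[0,-5.4,0],[0.3,-6.4,-0.4],[0.8,-7.2,-1.0],[1.3,-7.9,-1.8],[1.8,-8.5,-2.5],[2.2,-8.8,-3.2]],"roll":[0,0,0,0,0,0,0,0,0,0]}' 60;python3 w.py w9
```

```text
t: 14.75
tool_pos: [0.3744, -0.009, 0.3858]
tool_rot: [-2.601, 1.761, -0.002]
contact_force: [0.8, -0.0, -0.3]
opening: 0.0849
t: 15.75
tool_pos: [0.4634, -0.3616, 0.2553]
tool_rot: [2.6, -1.763, -0.001]
contact_force: [0.2, 0.1, 0.7]
opening: 0.06
t 15.8 tcp [ 0.463  -0.3605  0.2488] rot [-2.5989  1.7615  0.0132] F [-2.43  1.21 -3.56]
```

View pics/w9.png

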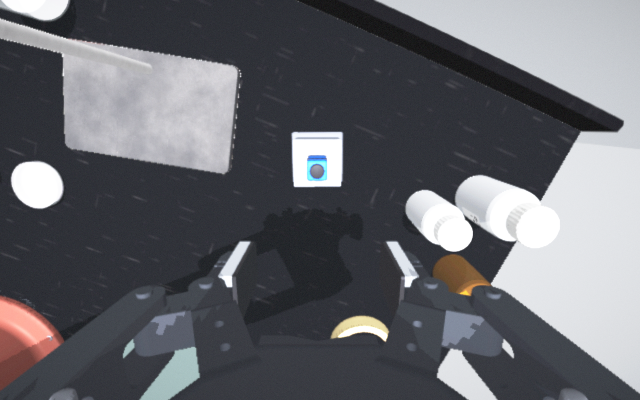

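The holder (corners about (293,133) to (342,187)) and the probe (cap at (317,171)) are already nearly square to the gripper. I'll measure the position and the residual yaw.

```bash
cat > pr.py <<'E'
from h import *
import sys
f=sys.argv[1]; d=load(f); b=[int(x) for x in sys.argv[2].split(',')]
x0,y0,x1,y1=b; im=d['img'][y0:y1,x0:x1]
s=int(min(10,580//(y1-y0),780//(x1-x0))); cv2.imwrite('pics/'+f+'z.png',cv2.resize(im,None,fx=s,fy=s,interpolation=cv2.INTER_CUBIC)[:,:,::-1]); print('scale',s)
hsv=cv2.cvtColor(d['img'],cv2.COLOR_RGB2HSV); m=cv2.inRange(hsv,(90,110,60),(125,255,255)); k=m*0;k[y0:y1,x0:x1]=m[y0:y1,x0:x1]
k=cv2.morphologyEx(k,cv2.MORPH_CLOSE,np.ones((9,9),np.uint8))
c=max(cv2.findContours(k,cv2.RETR_EXTERNAL,cv2.CHAIN_APPROX_NONE)[0],key=cv2.contourArea); print('blue rect',cv2.minAreaRect(c),cv2.boundingRect(c))
E
python3 pr.py w9 280,120,355,200
```

```text
scale 7
blue rect ((316.5, 168.0), (24.0, 19.0), 90.0) (307, 156, 20, 25)
```

View pics/w9z.png

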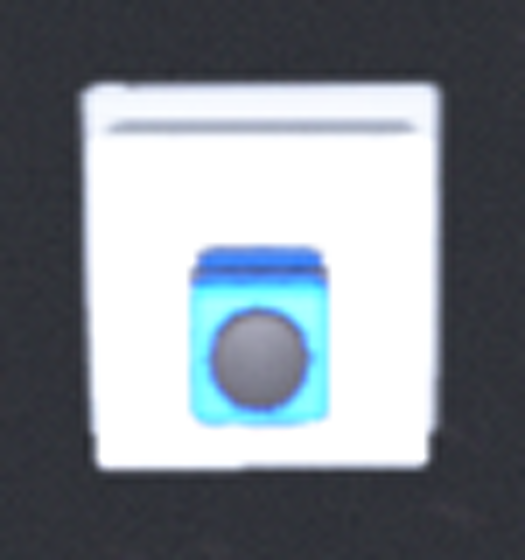

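```bash
python3 w.py w10; python3 pr.py w10 280,120,355,200; python3 - <<'E'
from h import *
for f in ('w9','w10'):
    d=load(f); g=cv2.cvtColor(d['img'],cv2.COLOR_RGB2HSV)
    k=cv2.inRange(g,(0,0,0),(180,90,170)); 
    m=k*0; m[158:190,305:330]=k[158:190,305:330]
    cs=[c for c in cv2.findContours(m,cv2.RETR_EXTERNAL,cv2.CHAIN_APPROX_NONE)[0] if len(c)>5]
    c=max(cs,key=cv2.contourArea); e=cv2.minEnclosingCircle(c); M=cv2.moments(c); p=(M['m10']/M['m00'],M['m01']/M['m00'])
    print(f,e,p,onz(d,*p,.112).round(4))
E
```

```text
t 15.85 tcp [ 0.4619 -0.3592  0.2506] rot [-2.5994  1.7606  0.0162] F [-0.94  1.14  0.03]
scale 7
blue rect ((318.5, 168.5), (25.0, 19.0), 90.0) (309, 156, 20, 26)
w9 ((316.5648193359375, 170.8518524169922), 6.661778450012207) (316.6426553672316, 170.91807909604518) [ 0.4802 -0.3533  0.112 ]
w10 ((319.0, 171.5), 6.800835609436035) (318.9933598937583, 171.67197875166002) [ 0.4803 -0.3533  0.112 ]
```

View pics/w10z.png

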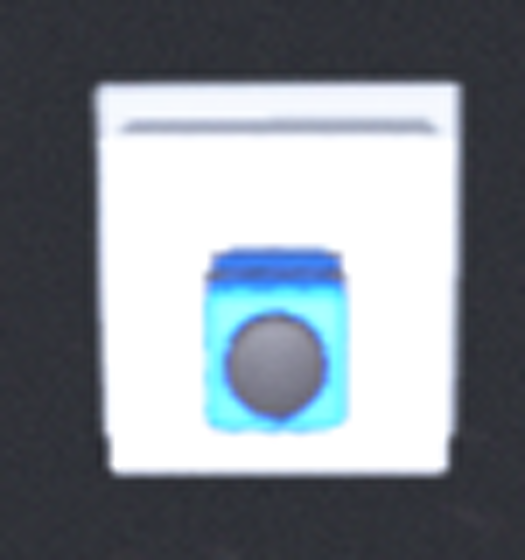

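```bash
python3 -m handwheel '{"offset":[[0.2,0.1,-0.3],[0.43,0.15,-0.8],[0.43,0.15,-1.4],[0.43,0.15,-2.0],[0.43,0.15,-2.3],[0.43,0.15,-2.4],[0.43,0.15,-2.4],[0.43,0.15,-2.4],[0.43,0.15,-2.4],[0.43,0.15,-2.4]],"roll":[0,0,0,0,0,0,0,0,0,0]}' 50;python3 w.py w11
```

```text
t: 16.85
tool_pos: [0.4803, -0.3539, 0.1623]
tool_rot: [2.601, -1.761, 0.003]
contact_force: [0.6, -0.1, 1.4]
opening: 0.05
t 16.9 tcp [ 0.4802 -0.3538  0.162 ] rot [ 2.6014e+00 -1.7609e+00  2.2000e-03] F [ 0.1  -0.09 -0.66]
```

View pics/w11.png

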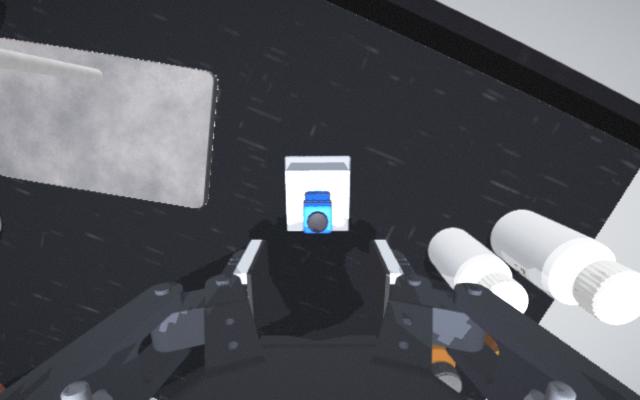

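```bash
python3 -m handwheel '{"offset":[[0,0.01,-0.4],[0,0.01,-0.9],[0,0.01,-1.4],[0,0.01,-1.8],[0,0.01,-2.1],[0,0.01,-2.3],[0,0.01,-2.4],[0,0.01,-2.45],[0,0.01,-2.45],[0,0.01,-2.45]],"roll":[0,0,0,0,0,0,0,0,0,0]}' 50;python3 w.py w12
```

```text
t: 17.9
tool_pos: [0.4804, -0.3534, 0.064]
tool_rot: [2.602, -1.761, 0.002]
contact_force: [0.0, 1.0, -1.0]
opening: 0.0495
t 17.95 tcp [ 0.4803 -0.3534  0.064 ] rot [ 2.6016e+00 -1.7607e+00  2.2000e-03] F [ 0.84 -0.72 -0.4 ]
```

View pics/w12.png

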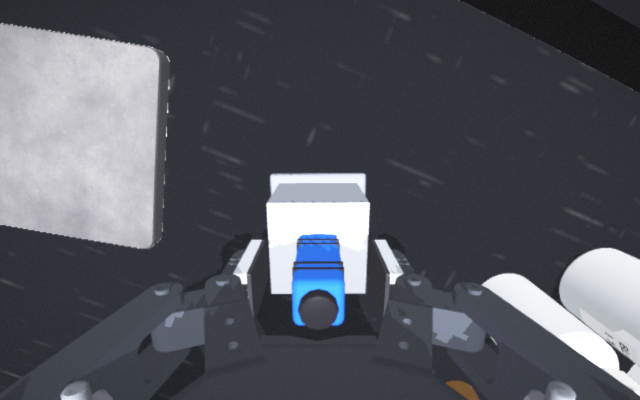

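```bash
python3 -m handwheel '{"offset":[[0,0,0.1],[0,0,0.1],[0,0,0.1],[0,0,0.1],[0,0,0.1],[0,0,0.1],[0,0,0.1],[0,0,0.1],[0,0,0.1],[0,0,0.1]],"roll":[0,0,0,0,0,0,0,0,0,0]}' 10 50;python3 w.py w13; python3 pr.py w13 240,170,400,340
```

```text
t: 18.95
tool_pos: [0.4804, -0.3535, 0.0683]
tool_rot: [2.602, -1.761, 0.003]
contact_force: [-0.9, 1.3, 5.3]
opening: 0.0194
t 19.0 tcp [ 0.4805 -0.3535  0.0683] rot [ 2.6015e+00 -1.7608e+00  2.5000e-03] F [-1.14  0.1   5.28]
scale 3
blue rect ((318.0, 275.5), (87.0, 50.0), 90.0) (293, 232, 51, 88)
```

View pics/w13.png

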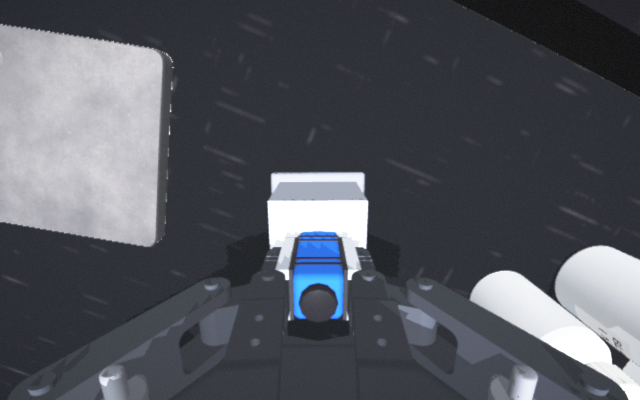

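```bash
python3 -m handwheel '{"offset":[[0,0,0.2],[0,0,0.6],[0,0,1.2],[0,0,1.9],[0,0,2.8],[0,0,3.8],[0,0,4.8],[-0.5,0,5.8],[-1.0,0,6.8],[-1.6,0.2,7.6]],"roll":[0,0,0,0,0,0,0,0,0,0]}';python3 w.py w14; python3 -c "
from h import *
snap('side','s14')"
```

```text
t: 20.0
tool_pos: [0.415, -0.345, 0.3745]
tool_rot: [2.601, -1.761, 0.003]
contact_force: [0.4, -1.3, -0.6]
opening: 0.0193
t 20.05 tcp [ 0.4136 -0.3451  0.3817] rot [ 2.5974 -1.7603  0.0147] F [ 1.43 -0.66  4.74]
```

View pics/w14.png

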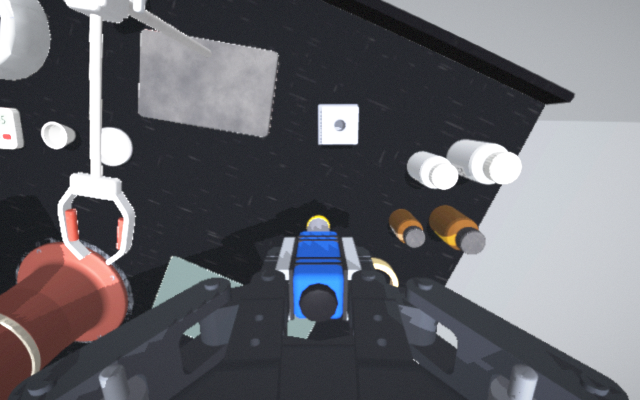

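View pics/s14.png

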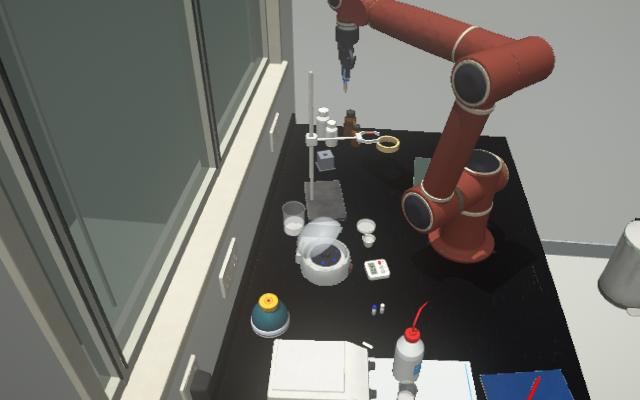

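```bash
python3 -m handwheel '{"offset":[[-0.4,0.8,0.5],[-0.8,1.8,0.8],[-0.9,3.0,0.8],[-0.9,4.2,0.8],[-0.9,5.4,0.8],[-0.9,6.6,0.8],[-0.9,7.8,0.8],[-0.9,9.0,0.8],[-0.8,10.2,0.8],[-0.6,11.3,0.8]],"roll":[0,0,0,0,0,0,0,0,0,0]}';python3 -m handwheel '{"offset":[[0.7,1.0,0],[1.4,2.0,0],[2.1,3.0,-0.1],[2.7,4.0,-0.4],[3.2,4.9,-1],[3.6,5.7,-1.8],[3.9,6.4,-2.7],[4.06,6.9,-3.6],[4.06,7.05,-4.2],[4.06,7.05,-4.2]],"roll":[0,0,0,0,0,0,0,0,0,0]}';python3 -m handwheel '{"offset":[[0,0,0],[0,0,0],[0,0,0],[0,0,0],[0,0,0],[0,0,0],[0,0,0],[0,0,0],[0,0,0],[0,0,0]],"roll":[0,0,0,0,0,0,0,0,0,0]}';python3 w.py w15; python3 -c "
from h import *
snap('side','s15');d=load('s15');cv2.imwrite('pics/s15z.png',cv2.resize(d['img'][220:345,200:340],None,fx=4,fy=4,interpolation=cv2.INTER_CUBIC)[:,:,::-1])"
```

```text
t: 21.1
tool_pos: [0.3908, 0.1093, 0.4029]
tool_rot: [-2.603, 1.76, 0.0]
contact_force: [1.5, 0.0, -1.0]
opening: 0.0194
t: 22.1
tool_pos: [0.5511, 0.3885, 0.2278]
tool_rot: [2.594, -1.753, -0.009]
contact_force: [-0.5, -0.4, -1.9]
opening: 0.0194
t: 23.1
tool_pos: [0.5542, 0.389, 0.235]
tool_rot: [2.602, -1.761, -0.0]
contact_force: [-0.4, 0.9, -0.9]
opening: 0.0192
t 23.15 tcp [0.5542 0.389  0.235 ] rot [ 2.6017e+00 -1.7607e+00 -2.0000e-04] F [-0.32 -0.79 -0.98]
```

View pics/w15.png

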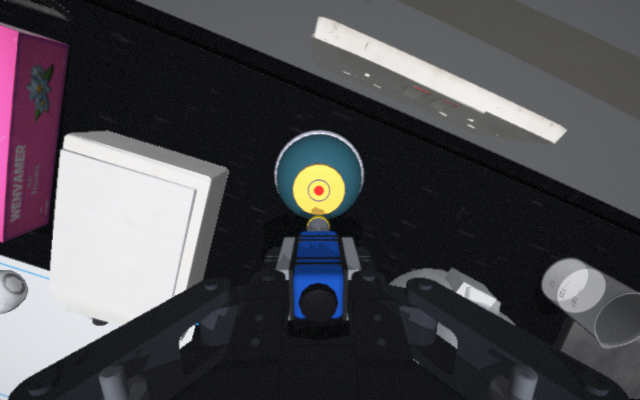

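View pics/s15z.png

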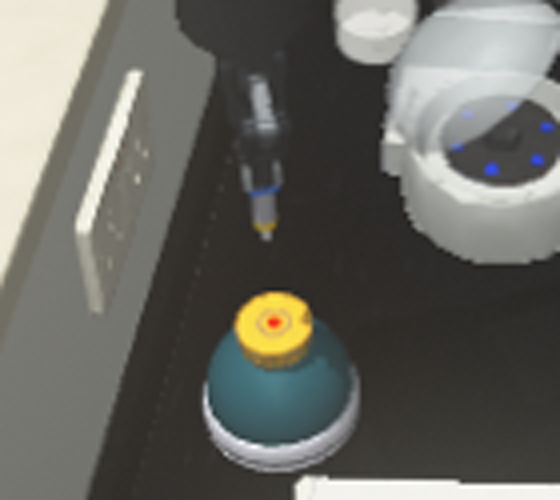

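```bash
python3 pr.py w15 285,205,355,330; python3 - <<'E'
from h import *
d=load('w15'); s=load('s15'); tcp=np.array([.5542,.3890,.2350])
h=cv2.cvtColor(d['img'],cv2.COLOR_RGB2HSV); k=cv2.inRange(h,(0,0,0),(180,120,110)); m=k*0; m[283:322,297:341]=k[283:322,297:341]
c=max(cv2.findContours(m,cv2.RETR_EXTERNAL,cv2.CHAIN_APPROX_NONE)[0],key=cv2.contourArea); print(cv2.boundingRect(c),cv2.minEnclosingCircle(c))
(u,v),_=cv2.minEnclosingCircle(c); print('cap',onz(d,u,v,tcp[2]+.0437)-tcp)
print('expected tip px wrist',proj(d,tcp-[0,0,.0623]),'band-bottom centre',proj(d,tcp-[0,0,.0483]),'cap',proj(d,tcp+[0,0,.0437]))
print('tip px side',proj(s,tcp-[0,0,.0623]),'band',proj(s,tcp-[0,0,.0483]),'spot side',proj(s,[.5545,.3886,.091]))
n=np.array([.928,.371,0])
print('band front edge',proj(d,tcp-[0,0,.0483]+n*.007))
E
```

```text
scale 4
blue rect ((317.5, 274.5), (87.0, 51.0), 90.0) (292, 231, 52, 88)
(297, 284, 44, 38) ((318.5, 308.66217041015625), 24.788646697998047)
cap [-0.00100853 -0.00052462  0.0437    ]
expected tip px wrist (np.float64(318.1096173336388), np.float64(216.83395518205106)) band-bottom centre (np.float64(318.1163403440973), np.float64(223.4646970284993)) cap (np.float64(318.19955151772336), np.float64(306.01069974146395))
tip px side (np.float64(265.96516213111533), np.float64(278.70720799167174)) band (np.float64(265.5937698984537), np.float64(274.93375552479046)) spot side (np.float64(267.9553424581598), np.float64(299.54848828421274))
band front edge (np.float64(318.1293348490876), np.float64(213.28984099275246))
```

View pics/w15z.png

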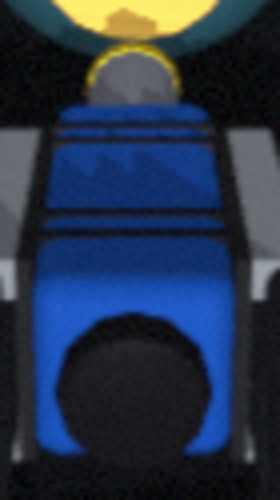

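```bash
python3 -m handwheel '{"offset":[[0.01,-0.01,-0.3],[0.01,-0.01,-0.8],[0.01,-0.01,-1.3],[0.01,-0.01,-1.6],[0.01,-0.01,-1.8],[0.01,-0.01,-1.9],[0.01,-0.01,-1.94],[0.01,-0.01,-1.94],[0.01,-0.01,-1.94],[0.01,-0.01,-1.94]],"roll":[0,0,0,0,0,0,0,0,0,0]}';python3 w.py w16; python3 -c "
from h import *
snap('side','s16');d=load('s16');cv2.imwrite('pics/s16z.png',cv2.resize(d['img'][265:335,235:305],None,fx=8,fy=8,interpolation=cv2.INTER_CUBIC)[:,:,::-1])
d=load('w16');cv2.imwrite('pics/w16z.png',cv2.resize(d['img'][150:330,260:380],None,fx=3,fy=3,interpolation=cv2.INTER_CUBIC)[:,:,::-1])"
```

```text
t: 24.2
tool_pos: [0.5551, 0.3888, 0.1584]
tool_rot: [-2.601, 1.76, -0.001]
contact_force: [0.1, 0.3, -0.7]
opening: 0.0192
t 24.25 tcp [0.555  0.3888 0.1583] rot [-2.6008e+00  1.7603e+00 -9.0000e-04] F [ 0.62  0.89 -1.57]
```

View pics/w16z.png

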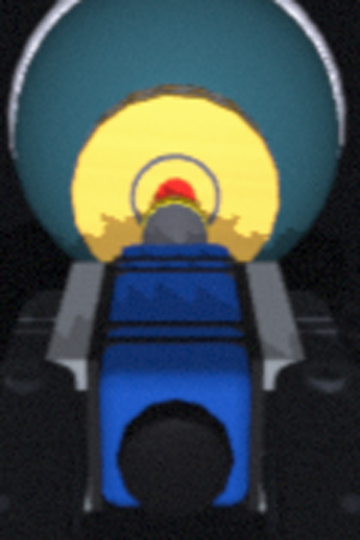

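View pics/s16z.png

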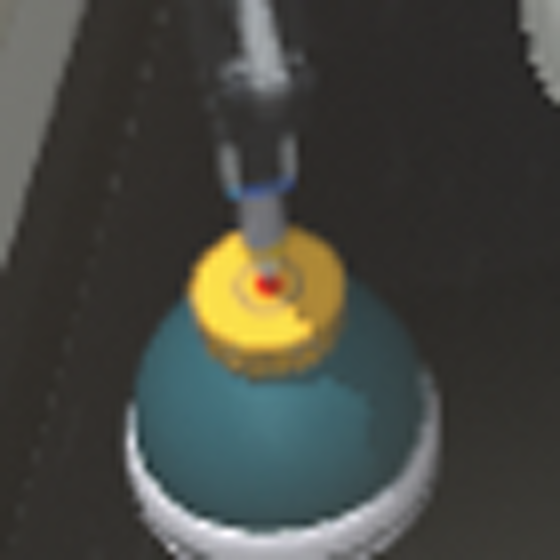

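```bash
python3 - <<'E'
from h import *
s=load('s16');d=load('w16'); t=np.array([.5550,.3888,.1583])
f=lambda p:((np.array(p)-[235,265]+.5)*8-.5).round(1)
for n,z in (('tip',-.0623),('band',-.0483),('shoulder',-.0123)): print(n,f(proj(s,t+[0,0,z])))
print('spot',f(proj(s,[.5545,.3886,.091])))
# 1mm shifts
print('dx1mm',f(proj(s,[.5555,.3886,.091]))-f(proj(s,[.5545,.3886,.091])),'dy',f(proj(s,[.5545,.3896,.091]))-f(proj(s,[.5545,.3886,.091])))
h=cv2.cvtColor(s['img'],cv2.COLOR_RGB2HSV)
im=s['img'].astype(int)
for v in range(290,302): print(v,[tuple(im[v,u]) for u in range(263,273)])
E
```

```text
tip [264.5 270.4]
band [261.7 242.4]
shoulder [254.4 168.8]
spot [267.1 279.9]
dx1mm [-3.  -0.3] dy [-0.5  2.4]
290 [(np.int64(47), np.int64(44), np.int64(43)), (np.int64(64), np.int64(63), np.int64(67)), (np.int64(97), np.int64(99), np.int64(104)), (np.int64(111), np.int64(112), np.int64(115)), (np.int64(113), np.int64(114), np.int64(118)), (np.int64(111), np.int64(111), np.int64(115)), (np.int64(97), np.int64(96), np.int64(99)), (np.int64(62), np.int64(61), np.int64(62)), (np.int64(46), np.int64(44), np.int64(42)), (np.int64(46), np.int64(43), np.int64(41))]
291 [(np.int64(47), np.int64(45), np.int64(41)), (np.int64(63), np.int64(61), np.int64(61)), (np.int64(97), np.int64(97), np.int64(99)), (np.int64(112), np.int64(112), np.int64(115)), (np.int64(114), np.int64(114), np.int64(118)), (np.int64(111), np.int64(111), np.int64(116)), (np.int64(99), np.int64(98), np.int64(102)), (np.int64(68), np.int64(67), np.int64(68)), (np.int64(47), np.int64(44), np.int64(41)), (np.int64(45), np.int64(43), np.int64(40))]
292 [(np.int64(47), np.int64(44), np.int64(41)), (np.int64(62), np.int64(60), 
[... 3866 characters left out ...]
t64(38)), (np.int64(159), np.int64(50), np.int64(43)), (np.int64(161), np.int64(54), np.int64(36)), (np.int64(171), np.int64(102), np.int64(47)), (np.int64(161), np.int64(130), np.int64(62)), (np.int64(136), np.int64(112), np.int64(67))]
301 [(np.int64(248), np.int64(217), np.int64(82)), (np.int64(223), np.int64(188), np.int64(98)), (np.int64(233), np.int64(196), np.int64(94)), (np.int64(250), np.int64(205), np.int64(67)), (np.int64(243), np.int64(126), np.int64(48)), (np.int64(214), np.int64(71), np.int64(39)), (np.int64(166), np.int64(86), np.int64(42)), (np.int64(169), np.int64(119), np.int64(52)), (np.int64(151), np.int64(123), np.int64(65)), (np.int64(136), np.int64(112), np.int64(67))]
```

```bash
python3 -m handwheel '{"offset":[[0,0,-0.03],[0,0,-0.06],[0,0,-0.09],[0,0,-0.12],[0,0,-0.15],[0,0,-0.15],[0,0,-0.15],[0,0,-0.15],[0,0,-0.15],[0,0,-0.15]],"roll":[0,0,0,0,0,0,0,0,0,0]}';python3 w.py w17; python3 -c "
from h import *
F=[]
for i in range(4):
    snap('side','s17'); o=ctrl.get_obs(); F.append(o['contact_force'])
print(np.mean(F,0),np.std(F,0),o['tool_pos'])
d=load('s17');cv2.imwrite('pics/s17z.png',cv2.resize(d['img'][265:335,235:305],None,fx=8,fy=8,interpolation=cv2.INTER_CUBIC)[:,:,::-1])
d=load('w17');cv2.imwrite('pics/w17z.png',cv2.resize(d['img'][150:330,260:380],None,fx=3,fy=3,interpolation=cv2.INTER_CUBIC)[:,:,::-1])"
```

```text
t: 25.3
tool_pos: [0.5547, 0.3886, 0.1516]
tool_rot: [-2.602, 1.761, -0.0]
contact_force: [-0.5, -0.2, 0.1]
opening: 0.0196
t 25.35 tcp [0.5548 0.3886 0.1516] rot [-2.6015e+00  1.7607e+00 -2.0000e-04] F [-1.49  1.07 -0.27]
[ 0.0837674  -0.09180768  0.01762073] [0.42608387 0.40433573 0.42297694] [0.55472648 0.38860255 0.15154271]
```

View pics/w17z.png

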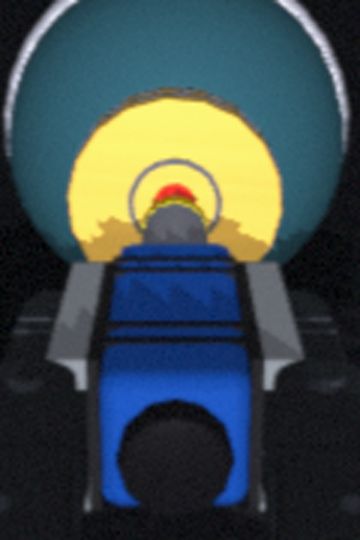

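View pics/s17z.png

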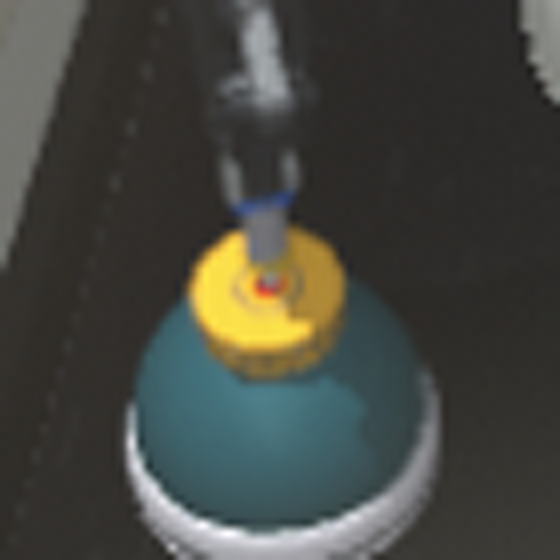

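```bash
python3 -m handwheel '{"offset":[[0,0,-0.02],[0,0,-0.04],[0,0,-0.06],[0,0,-0.07],[0,0,-0.08],[0,0,-0.08],[0,0,-0.08],[0,0,-0.08],[0,0,-0.08],[0,0,-0.08]],"roll":[0,0,0,0,0,0,0,0,0,0]}';python3 w.py w18; python3 -c "
from h import *
F=[]
for i in range(12):
    snap('side','s18'); o=ctrl.get_obs(); F.append(o['contact_force'])
print(np.mean(F,0),np.std(F,0),o['tool_pos'],o['tool_rot'])
d=load('s18');cv2.imwrite('pics/s18z.png',cv2.resize(d['img'][265:335,235:305],None,fx=8,fy=8,interpolation=cv2.INTER_CUBIC)[:,:,::-1])
d=load('w18');cv2.imwrite('pics/w18z.png',cv2.resize(d['img'][150:330,260:380],None,fx=3,fy=3,interpolation=cv2.INTER_CUBIC)[:,:,::-1])"
```

```text
t: 26.55
tool_pos: [0.5547, 0.3886, 0.1484]
tool_rot: [-2.602, 1.761, -0.0]
contact_force: [0.9, 1.1, 0.9]
opening: 0.0194
t 26.6 tcp [0.5547 0.3886 0.1484] rot [-2.6016e+00  1.7608e+00 -1.0000e-04] F [-0.67 -0.55  1.52]
[-0.30911688  0.11647034  1.14377099] [0.5214682  0.47163928 0.43405929] [0.55468276 0.38858091 0.14830151] [-2.60168141e+00  1.76091988e+00  4.41708983e-05]
```

View pics/w18z.png

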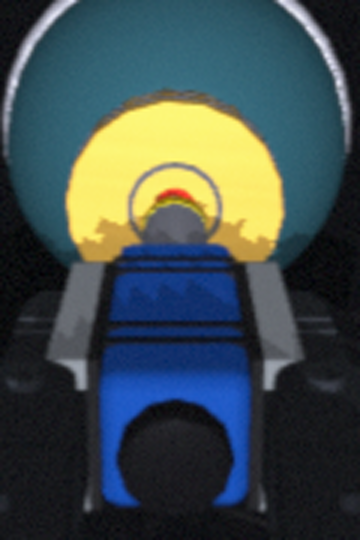

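View pics/s18z.png

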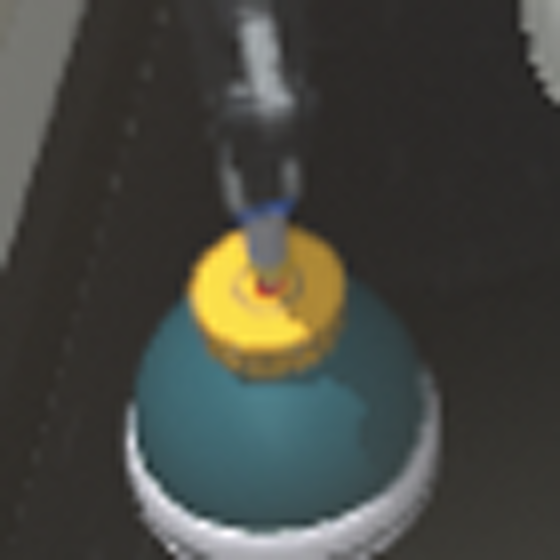

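```bash
python3 -c "
from station import ctrl
print(ctrl.finish_job())"
```

```text
the job is handed in; nothing more can be done
None
```

The coupon is balanced on the dome, red spot up. The gripper is still holding the probe upright with its tip on the red spot, plunger about half way in. I handed the job in at about 27 s, inside the 72 s limit.

- **Coupon:** After release the red spot measured within about 0.5 mm of the dome's centre. The top face showed no visible tilt, and it did not move or tip in the pictures while I pressed.
- **Press:** The tool is at z = 0.1483, which by geometry puts the plunger about 5 mm in. The averaged force has risen about 2.1 N above the reading with the probe held free, which matches half way. The force readings scatter by about 0.4 N, so the averages matter more than single values. Side and wrist views show the tip inside the red dot.
- **Disagreement:** Just before pressing, the wrist picture put the cap and the barrel end about 1.2 mm off the tool axis, in opposite directions. Taken at face value that would be a lean of about 1.5°. I put it down to camera calibration: the side view put the tip within about 0.5 mm of the axis, and the probe looked the same in the gripper before and after lifting. I could not rule out a small lean.
- **Forces and bystanders:** When I grasped the coupon the fingertips pressed on the bench with about 19 N, the highest reading I saw and below the 40 N limit. I kept the arm away from the bottles, the beaker and the stand, and saw no sign of contact with them.

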